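# Dip the flux brush in the leaning pot

## Task

Take the flux brush from its two-forked rest and dip its bristle end well into the open leaning pot, at least halfway down, holding the brush and not pushing hard against the pot or its stand. Then lay the brush back where it was, in both notches of its rest with the bristles pointing the same way as before, lowering it in before letting go. Leave the spools, bottle, jar and heat sink where they stand.

Things in the scene. Friction and masses are not known exactly. Their poses are not given: they have to be found in the camera images.
- brush: flux brush, 190 mm long, about 70 g: wooden handle of 18 x 18 mm square section from 85 mm behind the origin to 68 mm ahead of it, then aluminium ferrule (18 mm diameter) and stiff black bristle end, 23 mm long. Origin on the handle axis, 105 mm from the bristle tip; +x along the brush towards the bristles, z up as it lies.
- brush_tip (a point): end of the bristles, on the brush axis, 105 mm from the brush's origin
- rest: fixed brush rest: dark 150 x 70 x 8 mm base plate, two aluminium forks (10 mm thick, 88 mm high) at x = -50 and +50 mm, each notch 24 mm wide at its floor (62 mm high), flaring upward to about 38 mm. Origin: centre of underside; +x: the side to which the bristles point. Seated, the brush's origin is 71 mm above the rest's, its axis level along the rest's x.
- stand: fixed stand that holds the leaning pot: 150 x 100 mm dark base plate with low aluminium supports, at most 67 mm high. Origin at the centre of the underside; the pot's mouth leans 45 degrees towards its +x.
- pot: open white flux pot, round, 54 mm outside and 46 mm inside diameter, 62 mm long, floor 5 mm thick (57 mm deep inside), fixed in the stand, leaning 45 degrees from vertical. Origin at the centre of its underside; +z runs along the pot's axis out of its mouth.
- pot_mouth (a point): centre of the pot's mouth, in the plane of its rim, about 82 mm above the bench; axes as the pot's (+z points out of the mouth)
- spool: solder spool with flat flanges, 64 mm diameter, 60 mm high, near the middle, at the far side between pot stand and brush rest, loose; origin at the centre of its underside. To be left alone.
- spool2: second solder spool, the same as the first, on the right side, loose; origin at the centre of its underside. To be left alone.
- bottle: closed white bottle, 56 mm diameter, 130 mm high, on the left side, loose; origin at the centre of its underside. To be left alone.
- jar: closed white jar with a metal cap, 60 mm diameter, 62 mm high, upright, near the robot; not the pot, loose; origin at the centre of its underside. To be left alone.
- heatsink: black finned heat sink, 100 x 120 mm, 38 mm high, at the left, loose; origin at the centre of its underside. To be left alone.
There are look-alikes about, which are no part of the job. What is meant by the brush is not pink, red or turquoise, and is the larger of those in its own colour.

How it is judged:
On the way, in this order (a step that is already met when the one before it is completed fails the run):
1. the brush, held by the fingers, has its tip inside the pot, at least 28 mm below the plane of the mouth (z of brush_tip in the frame of pot_mouth between -0.065 and -0.028 m and x of brush_tip in the frame of pot_mouth between -0.023 and 0.023 m and y of brush_tip in the frame of pot_mouth between -0.023 and 0.023 m and contact force between the fingers and brush above 0.5 N), for 0.1 s.
2. the brush is lowered into the notches of the rest while the fingers still hold it (z of brush in the frame of rest between 0.064 and 0.079 m and y of brush in the frame of rest between -0.012 and 0.012 m and contact force between the fingers and brush above 0.5 N), for 0.1 s.
At the end, for the whole second after the job is handed in: The brush lies at rest in both notches of its rest, bristles towards the rest's +x: its origin within 15 mm along, 8 mm across and 6 mm in height of the seated place, its axis within 0.12 rad of the rest's (x of brush in the frame of rest between -0.015 and 0.015 m and y of brush in the frame of rest between -0.008 and 0.008 m and z of brush in the frame of rest between 0.065 and 0.077 m and angle between the x axis of brush and the x axis of rest, either way round below 0.12 rad and x of brush_tip in the frame of rest above 0.085 m and linear speed of brush below 0.02 m/s); the robot touches nothing.
It fails at once if the brush pushes against the pot or its stand with more than 20 N (contact force between brush and stand above 20 N).
It fails at once if a spool, the bottle, the jar or the heat sink is moved by more than 20 mm (distance of any of spool, spool2, bottle, jar, heatsink from where it was at the start of the episode above 0.02 m).
It also fails if it takes over 51 s, if anything falls off the work surface, if the arm or the gripper's body presses on something with over 40 N, if the wrist force passes 120 N, or if a joint passes its speed limit or range.

## Robot

A 6-joint arm with a two-finger parallel gripper is mounted at the origin on the work surface. World frame = base frame: x ahead of the robot, y to its left, z up, the work surface at z = 0. Lengths are in m, angles in rad, forces in N, time in s.
With the tool pointing down it reaches from about 0.3 to 0.775 m from the base axis. Payload 14.6 kg.
Tool frame: the origin (TCP) lies at the very end of the fingers, on their centre line; the grasp point (between the pads) lies 19 mm behind it; z points along the fingers, y is the line along which they close (so a half turn about z gives the same grasp; the last joint's range is limited). The gripper opens to 94 mm and grips with 3 to 60 N. Pads are 16 mm wide; open, the fingers measure 119 mm over their backs; the gripper's body (75 mm by 177 mm) begins 78 mm behind the grasp point.
Start: joints at [-1.353, 0.3, 1.521, -0, 1.321, -0.067], TCP at [0.155, -0.528, 0.205] pointing down, gripper open.
Joint ranges: [-3.03, 3.03], [-0.79, 2.21], [0.23, 2.52], [-1.04, 4.18], [0, 3.07], [-2.55, 2.55]. Speed limits (rad/s): [2.22, 2.22, 2.57, 3.14, 3.14, 3.14].

## Interface

Orientations are given as [roll, pitch, yaw] about the fixed x, y, z axes, in that order (R = Rz(yaw) Ry(pitch) Rx(roll)).
In Python, from station import ctrl gives the robot as it stands. The module is installed in compiled form; this text tells all that it offers.
- The arm moves only by the tool step_arm, never from a script. Its argument "deltas" is a list of rows, each an object with "dp": the shift along the tool's x, y, z scaled (see below), a list of three; "twist": the turn about the tool's z scaled (see below). In form: [{"dp": [tx, ty, tz], "twist": twist}, ...]. A call has 1 to 12 rows; each row shifts and turns the commanded pose from where the row before left it, along the tool's axes as they then stand; what a row does not reach is not made up. The controller multiplies each number of a shift by 0.04 m and each number of a turn by 4 degrees. A row lasts 1/10 s, in which the tool goes at most 50 mm and 8.59 degrees, less where a joint would pass 70% of its speed; a pose out of reach is approached as far as the arm can. A call with a number of a shift or a turn outside -1 to 1 is refused whole. A call with a gripper value outside its range is refused whole. "gripper" is the opening, from -1 (shut) to 1 (fully open), set as the call begins (left out, the last holds). The fingers move at their own pace and stop on an object; "squeeze" is the grip in N (left out, the last holds). Time passes only in rows, so rows that do not move let the fingers close. It gives the time, the measured TCP pose, the force, the opening and the grip force at its end, in the units of the state.
- ctrl.get_obs(): the state, without advancing time (a new reading comes with each control period).
- ctrl.camera(name): name is "side" or "top"; returns (picture, depth): 384x512x3 uint8, red, green, blue; 384x512 float32, m along the optical axis (not along the pixel's ray), 0 where there is no reading.
- ctrl.get_calibration(name): a dict with "fx", "fy", "cx", "cy" (pixels), "distortion" ([k1, k2, p1, p2, k3] as OpenCV has them; the pictures are not rectified), "world_to_cam" (4x4, takes a point from world to camera coordinates). Camera axes: x right, y down, z forward; pixel columns grow to the right and rows downward; lengths in m; the calibration is good to about 2 mm. A picture is of the moment at which its call begins. get_calibration takes no time and is no camera call.
- ctrl.hand_in(): hands the job in; it is judged then, once.
Trained networks look in the newest picture that a camera, given by its name, has taken for a name from the list of things; names that differ only in an ending like _2 or _b are one class to them, and where a whole thing is asked for, a point or a joint stands for the part that bears it (a point fixed in the world has none). Each returns a list of dicts, best first, with "conf" (0 to 1); they miss things now and then, are a little off and sometimes report something else, mostly with a low value. They report only what shows in the picture. A call takes as long as a camera call. They do not tell look-alikes from the thing itself.
- ctrl.spot_in(camera, label): "rect" ([left, top, right, bottom] as shares, 0 to 1, of the picture: columns of its width, rows of its height, round what is visible of it).
- ctrl.cut_out(camera, label): "pixels" (384x512 bool, what is visible of it) and "rect" ([left, top, right, bottom] as shares, 0 to 1, of the picture: columns of its width, rows of its height, round what is visible of it).
The state is a dict: "time_s": time; "qpos": joint angles; "joint_vel": joint speeds; "tau": joint torques, N m; "ee_pos": TCP position; "eef_rot": TCP orientation; "force": force on the tool from outside, world axes, zero at the start; "moment": the same for the moment, N m; "grip_width": finger opening in m; "grip_force": force on a finger pad.
Only numpy, scipy, OpenCV 4.12 (cv2) and the standard library are available. Lean on these libraries where they do the work, as an engineer would, in place of code of your own. Each camera call takes 0.05 s, during which the arm holds its last target. There are 200 camera calls.

## Working session

There is one attempt and no reset: what is moved stays moved. The work goes in short steps, Python scripts to look and compute and a tool call to move; the robot and the scene stay as the last step left them, time stands still between calls to the robot, and variables do not carry over. Pictures are saved under pics/ and viewed, at most 10 in all, crops included, and the job is handed in when it is done.

Besides the shell and the picture viewer there is one more tool, called after ">>>" as name(argument=value, ...), one argument or row to a line, values as JSON. step_arm: Moves the arm, as the interface text tells. Its arguments: {"type":"object","properties":{"deltas":{"type":"array"},"gripper":{"type":"number"},"squeeze":{"type":"number"}},"required":["deltas"]}

```bash
mkdir -p pics
cat > h.py <<'E'
import numpy as np,cv2
from station import ctrl
def cal(n):
    c=ctrl.get_calibration(n);K=np.array([[c['fx'],0,c['cx']],[0,c['fy'],c['cy']],[0,0,1.]]);return K,np.array(c['distortion'],float),np.array(c['world_to_cam'])
def cloud(n,d):
    K,D,T=cal(n);v,u=np.mgrid[0:384,0:512]
    p=cv2.undistortPoints(np.stack([u,v],-1).reshape(-1,1,2).astype(float),K,D).reshape(384,512,2)
    P=np.dstack([p*d[...,None],d]);R=T[:3,:3];W=(P-T[:3,3])@R
    W[d<=0]=np.nan;return W
def proj(n,X):
    K,D,T=cal(n);return cv2.projectPoints(np.atleast_2d(np.array(X,float)),cv2.Rodrigues(T[:3,:3])[0],T[:3,3],K,D)[0].reshape(-1,2)
E
python3 - <<'E'
from h import *
for n in('top','side'):
    im,d=ctrl.camera(n);np.savez(n+'0.npz',im=im,d=d)
    cv2.imwrite(f'pics/{n}0.png',cv2.resize(im[...,::-1],(768,576)))
    W=cloud(n,d)
    for l in('brush','rest','pot','stand','spool','bottle','jar','heatsink'):
        for r in ctrl.cut_out(n,l):
            if r['conf']>.2:
                m=r['pixels'];q=W[m];print(n,l,round(r['conf'],2),(np.array(r['rect'])*[512,384,512,384]).round(),np.nanmedian(q,0).round(3),np.nanpercentile(q,98,axis=0).round(3),im[m].mean(0).round())
print(ctrl.get_obs())
E
```

```text
top brush 0.78 [162. 170. 224. 201.] [0.506 0.245 0.079] [0.543 0.338 0.086] [160. 136.  89.]
top brush 0.75 [198. 226. 215. 263.] [0.33  0.219 0.013] [0.382 0.245 0.02 ] [198. 163. 103.]
top brush 0.61 [ 91. 220.  99. 278.] [0.32  0.579 0.018] [0.414 0.589 0.024] [177. 126. 147.]
top brush 0.59 [300. 234. 351. 259.] [ 0.319 -0.168  0.018] [ 0.351 -0.078  0.024] [197.  63.  55.]
top rest 0.81 [176. 170. 227. 205.] [0.505 0.232 0.009] [0.553 0.298 0.088] [91. 96. 92.]
top pot 0.8 [333. 165. 361. 187.] [ 0.523 -0.237  0.073] [ 0.553 -0.209  0.101] [184. 180. 170.]
top stand 0.75 [325. 157. 373. 201.] [ 0.521 -0.236  0.015] [ 0.593 -0.175  0.096] [128. 132. 127.]
top spool 0.82 [388. 180. 417. 201.] [ 0.474 -0.419  0.059] [ 0.505 -0.395  0.066] [ 28.  85. 162.]
top spool 0.78 [267. 125. 288. 145.] [ 0.673 -0.019  0.059] [0.708 0.009 0.066] [ 33.  91. 176.]
top bottle 0.73 [133. 230. 153. 249.] [0.346 0.399 0.089] [0.375 0.429 0.134] [142. 149. 137.]
top jar 0.68 [265. 218. 282. 239.] [0.372 0.004 0.061] [0.401 0.03  0.068] [198. 204. 202.]
top heatsink 0.98 [126. 134. 165. 168.] [0.646 
[... 1557 characters left out ...]
1 0.475 0.041] [26. 29. 27.]
{'time_s': 0.9, 'qpos': array([-1.35266557e+00,  2.99903423e-01,  1.52099753e+00, -3.53078674e-06,
        1.32071729e+00, -6.66162312e-02]), 'joint_vel': array([-0.00025941, -0.00147711, -0.0017598 , -0.00037076, -0.00056066,
       -0.0006912 ]), 'tau': array([-2.05292607e-03, -5.31660318e+01, -3.52914369e+01,  7.07944203e-02,
        2.13064696e-02,  1.85039022e-05]), 'ee_pos': array([ 0.15448784, -0.52784336,  0.20544475]), 'eef_rot': array([-3.14156689e+00,  1.70977478e-06,  2.84747863e-01]), 'force': array([-0.02176222,  0.73214612,  0.06105499]), 'moment': array([-0.01514216,  0.0242248 ,  0.02214116]), 'grip_force': 0.0, 'grip_width': 0.09396119157141397}
```

Run:
```python
from h import *
z=np.load('top0.npz');im,d=z['im'],z['d']
a=cv2.resize(im[150:280,80:360,::-1],(784,364),interpolation=cv2.INTER_CUBIC)
b=np.hstack([cv2.resize(im[160:212,155:233,::-1],(330,220),interpolation=cv2.INTER_CUBIC),cv2.resize(im[150:208,318:380,::-1],(235,220),interpolation=cv2.INTER_CUBIC)])
c=np.zeros((590,784,3),np.uint8);c[:364]=a;c[366:586,:b.shape[1]]=b
cv2.imwrite('pics/crop.png',c)
```

```text
(no output)
```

View pics/crop.png

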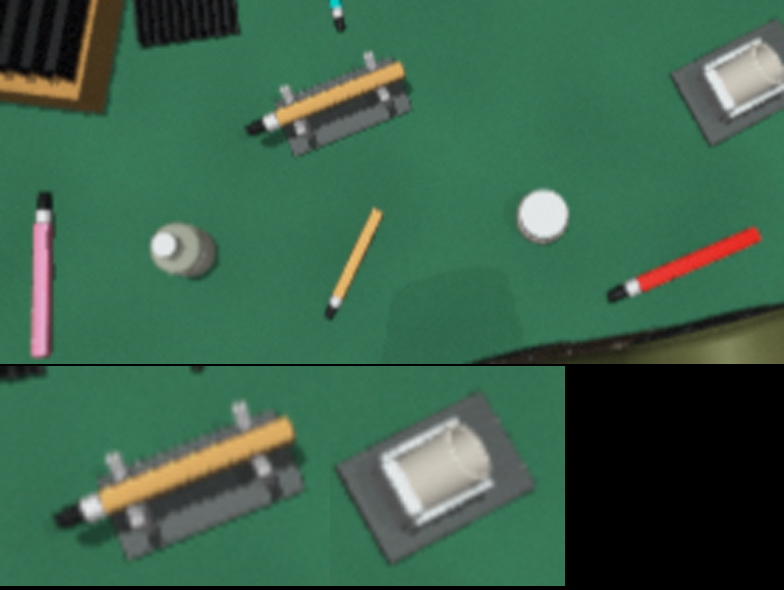

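View pics/top0.png

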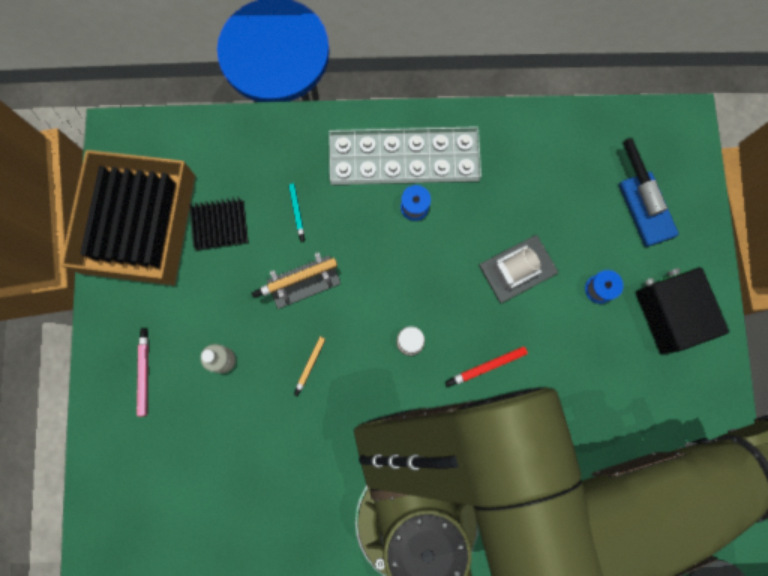

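Brush candidates in the full top image are: wooden one in the rest (193,186), small wooden one on the bench (207,245), pink (95,249), red (325,246) and turquoise (197,140). I choose the one in the rest: it is the larger of the wood-coloured two, and the close crop confirms its bristles point left and slightly down. The pot and stand are at (347,178). Next I measure the axes.

Run:
```python
from h import *
for n in('top','side'):
    z=np.load(n+'0.npz');im,d=z['im'],z['d'];W=cloud(n,d);x,y,zz=np.moveaxis(W,-1,0)
    near=(abs(x-.505)<.11)&(abs(y-.245)<.13)
    hsv=cv2.cvtColor(im,cv2.COLOR_RGB2HSV)
    m=near&(zz>.068)&(zz<.1)&(hsv[...,0]<25)&(hsv[...,1]>70)
    def rect(P):
        r=cv2.minAreaRect(P[:,:2].astype(np.float32)*1000);print(n,'   rect',np.round(r[0]),np.round(r[1]),round(r[2],1), cv2.boxPoints(r).round().tolist())
    print(n,'handle',m.sum(),np.median(zz[m]));rect(W[m])
    m2=near&(zz>.06)&(zz<.1);rect(W[m2])
    m=near&(zz<.014)&(zz>.004);rect(W[m])
    s=(abs(x-.525)<.12)&(abs(y+.235)<.12)
    m=s&(zz<.014)&(zz>.005);print('stand');rect(W[m])
    m=s&(zz>.02)
    # pot: bin heights
    P=W[s&(zz>.085)];print('high',len(P),P.mean(0).round(3),P.max(0).round(3));rect(P)
    P=W[m];A=np.c_[P[:,:2],np.ones(len(P))];print(np.linalg.lstsq(A,P[:,2],rcond=None)[0].round(3))
z=np.load('side0.npz')['im'];t=np.load('top0.npz')['im']
cv2.imwrite('pics/c2.png',np.hstack([cv2.resize(z[135:190,265:320,::-1],(380,380),interpolation=2),cv2.resize(t[150:208,320:378,::-1],(380,380),interpolation=2)]))
```

```text
top handle 290 0.0798538345204868
top    rect [516. 226.] [ 22. 152.] 20.6 [[478.0, 293.0], [532.0, 151.0], [553.0, 159.0], [499.0, 301.0]]
top    rect [509. 244.] [ 58. 190.] 20.6 [[449.0, 323.0], [515.0, 145.0], [569.0, 165.0], [503.0, 343.0]]
top    rect [505. 245.] [259. 219.] 89.9 [[395.0, 116.0], [614.0, 115.0], [615.0, 374.0], [396.0, 375.0]]
stand
top    rect [ 526. -235.] [237. 238.] 0.7 [[406.0, -118.0], [409.0, -355.0], [646.0, -353.0], [643.0, -115.0]]
high 89 [ 0.525 -0.241  0.093] [ 0.556 -0.222  0.103]
top    rect [ 527. -241.] [49. 32.] 23.1 [[498.0, -236.0], [511.0, -266.0], [556.0, -246.0], [543.0, -217.0]]
[ 0.13  -0.137 -0.033]
side handle 201 0.08094429153239772
side    rect [516. 229.] [ 18. 150.] 20.5 [[481.0, 296.0], [533.0, 155.0], [550.0, 162.0], [498.0, 302.0]]
side    rect [511. 244.] [ 55. 192.] 20.1 [[451.0, 325.0], [518.0, 144.0], [570.0, 164.0], [504.0, 344.0]]
side    rect [506. 246.] [259. 216.] 89.8 [[398.0, 117.0], [613.0, 116.0], [615.0, 375.0], [399.0, 375.0]]
stand
side    rect [ 530. -232.] [232. 236.] 3.1 [[408.0, -121.0], [420.0, -356.0], [652.0, -343.0], [639.0, -108.0]]
high 62 [ 0.528 -0.238  0.092] [ 0.553 -0.222  0.103]
side    rect [ 526. -239.] [48. 28.] 29.2 [[498.0, -238.0], [512.0, -263.0], [554.0, -239.0], [540.0, -215.0]]
[ 0.19  -0.671 -0.182]
```

View pics/c2.png

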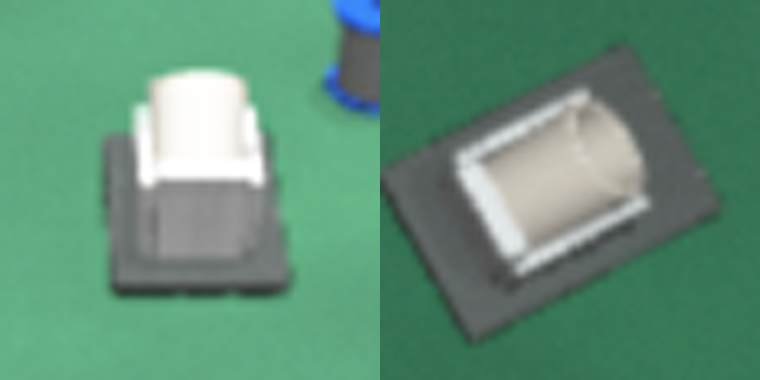

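The side view (left half) shows the pot's closed back at about (200,170). The top view (right half) shows the mouth at about (610,145), leaning right and slightly up, so towards −y and +x. Next I fit the plates by colour.

Run:
```python
from h import *
z=np.load('top0.npz');im,d=z['im'],z['d'];W=cloud('top',d);hsv=cv2.cvtColor(im,cv2.COLOR_RGB2HSV)
x,y,zz=np.moveaxis(W,-1,0)
for nm,(a,b) in dict(stand=(.525,-.235),rest=(.505,.245)).items():
    s=(abs(x-a)<.1)&(abs(y-b)<.1)&(zz>-.01)&(zz<.02)&(hsv[...,1]<70)
    k,lab,st,_=cv2.connectedComponentsWithStats(s.astype(np.uint8))
    m=s&(np.isin(lab,[i for i in range(1,k) if st[i,4]>15]))
    r=cv2.minAreaRect(W[m][:,:2].astype(np.float32)*1000);print(nm,m.sum(),r,cv2.boxPoints(r).round().tolist())
# pot points, white, symmetric about axis
for n in('top','side'):
    z=np.load(n+'0.npz');W=cloud(n,z['d'])
    P=W[(abs(W[...,0]-.525)<.08)&(abs(W[...,1]+.235)<.08)&(W[...,2]>.072)]
    for a in (58,60,62,64,66):
        t=np.radians(a);l=np.array([np.cos(t),-np.sin(t)]);c=np.array([-l[1],l[0]])
        q=(P[:,:2]-[.525,-.235]);u=q@l;v=q@c
        print(n,a,len(P),'u',np.percentile(u,[2,98]).round(3),'v',np.percentile(v,[2,98]).round(3),'corr',np.corrcoef(u,v)[0,1].round(2))
```

```text
stand 710 ((530.6202392578125, -245.75885009765625), (100.06979370117188, 150.96900939941406), 26.11503791809082) [[452.0, -200.0], [519.0, -336.0], [609.0, -292.0], [542.0, -156.0]]
rest 515 ((516.0588989257812, 231.44970703125), (73.95140838623047, 149.30770874023438), 21.378629684448242) [[454.0, 287.0], [509.0, 148.0], [578.0, 175.0], [523.0, 314.0]]
top 58 192 u [-0.031  0.034] v [-0.029  0.022] corr -0.04
top 60 192 u [-0.031  0.034] v [-0.028  0.022] corr -0.05
top 62 192 u [-0.032  0.033] v [-0.028  0.022] corr -0.05
top 64 192 u [-0.032  0.034] v [-0.027  0.023] corr -0.06
top 66 192 u [-0.031  0.034] v [-0.026  0.023] corr -0.06
side 58 132 u [-0.027  0.018] v [-0.024  0.025] corr 0.1
side 60 132 u [-0.027  0.018] v [-0.024  0.025] corr 0.09
side 62 132 u [-0.027  0.018] v [-0.024  0.026] corr 0.07
side 64 132 u [-0.027  0.017] v [-0.023  0.027] corr 0.05
side 66 132 u [-0.027  0.016] v [-0.023  0.027] corr 0.03
```

Run:
```python
from h import *
t=np.radians(63.9);l=np.array([np.cos(t),-np.sin(t)]);c=np.array([-l[1],l[0]])
for n in('top','side'):
    z=np.load(n+'0.npz');W=cloud(n,z['d'])
    P=W[(abs(W[...,0]-.525)<.09)&(abs(W[...,1]+.235)<.09)&(W[...,2]>.03)]
    q=P[:,:2]-[.5306,-.2458];u=q@l;v=q@c
    print(n)
    for a in np.arange(-.06,.07,.006):
        s=(u>=a)&(u<a+.006)
        if s.sum()>2:
            k=s&(P[:,2]>.06); 
            print(a.round(3),s.sum(),'zmax',np.sort(P[s,2])[-2].round(3),'zmid',np.median(P[s&(abs(v)<.01),2]).round(3) if (s&(abs(v)<.01)).any() else '','v',v[s].min().round(3),v[s].max().round(3),'v>60',(v[k].min().round(3),v[k].max().round(3)) if k.any() else '')
```

```text
top
-0.054 73 zmax 0.073 zmid 0.059 v -0.034 0.031 v>60 (np.float64(-0.026), np.float64(0.03))
-0.048 42 zmax 0.073 zmid 0.069 v -0.034 0.029 v>60 (np.float64(-0.033), np.float64(0.022))
-0.042 27 zmax 0.071 zmid 0.067 v -0.033 0.03 v>60 (np.float64(-0.026), np.float64(0.03))
-0.036 46 zmax 0.074 zmid 0.071 v -0.034 0.03 v>60 (np.float64(-0.033), np.float64(0.027))
-0.03 43 zmax 0.08 zmid 0.075 v -0.034 0.03 v>60 (np.float64(-0.026), np.float64(0.027))
-0.024 48 zmax 0.087 zmid 0.083 v -0.034 0.03 v>60 (np.float64(-0.032), np.float64(0.027))
-0.018 50 zmax 0.094 zmid 0.09 v -0.033 0.028 v>60 (np.float64(-0.031), np.float64(0.023))
-0.012 43 zmax 0.102 zmid 0.096 v -0.034 0.03 v>60 (np.float64(-0.034), np.float64(0.027))
-0.006 44 zmax 0.102 zmid 0.1 v -0.034 0.029 v>60 (np.float64(-0.034), np.float64(0.029))
-0.0 22 zmax 0.096 zmid  v -0.034 0.03 v>60 (np.float64(-0.031), np.float64(0.026))
0.006 10 zmax 0.089 zmid  v -0.034 0.031 v>60 (np.float64(-0.033), np.float64(0.028))
0.012 32 zmax 0.082 zmid 0.053 v -0.035 0.03 v>60 (np.float64(-0.035), np.float64(0.03))
0.018 42 zmax 0.077 z
[... 800 characters left out ...]
0.024 30 zmax 0.094 zmid 0.083 v -0.031 0.027 v>60 (np.float64(-0.031), np.float64(0.027))
-0.018 37 zmax 0.095 zmid 0.087 v -0.028 0.033 v>60 (np.float64(-0.023), np.float64(0.026))
-0.012 40 zmax 0.1 zmid 0.095 v -0.032 0.033 v>60 (np.float64(-0.032), np.float64(0.03))
-0.006 25 zmax 0.099 zmid 0.098 v -0.029 0.033 v>60 (np.float64(-0.029), np.float64(0.03))
-0.0 10 zmax 0.094 zmid  v -0.023 0.033 v>60 (np.float64(-0.023), np.float64(0.033))
0.006 5 zmax 0.062 zmid  v -0.024 0.033 v>60 (np.float64(-0.024), np.float64(0.033))
0.012 3 zmax 0.061 zmid  v -0.03 0.026 v>60 (np.float64(-0.03), np.float64(0.026))
0.018 4 zmax 0.062 zmid  v -0.031 0.032 v>60 (np.float64(-0.031), np.float64(0.029))
```

Mouth centre is about (0.536, −0.259, 0.082), leaning along (0.44, −0.90). The brush origin is at (0.513, 0.235, 0.071) with yaw 110.6°. First I raise the arm and twist.

>>> step_arm(
  deltas=[
    {"dp": [0, 0, -1], "twist": -1},
    {"dp": [0, 0, -1], "twist": -1},
    {"dp": [0, 0, 0], "twist": -1},
    {"dp": [0, 0, 0], "twist": -1},
    {"dp": [0, 0, 0], "twist": -1},
    {"dp": [0, 0, 0], "twist": -1},
    {"dp": [0, 0, 0], "twist": -1},
    {"dp": [0, 0, 0], "twist": -1},
    {"dp": [0, 0, 0], "twist": -1},
    {"dp": [0, 0, 0], "twist": -1},
    {"dp": [0, 0, 0], "twist": -1},
    {"dp": [0, 0, 0], "twist": -1},
  ],
  gripper=1,
)

```text
time_s: 2.1
ee_pos: [0.1545, -0.5278, 0.2854]
eef_rot: [-3.142, 0.0, 1.125]
force: [-0.2, -0.5, 1.1]
grip_width: 0.0941
grip_force: 0.0
```

>>> step_arm(
  deltas=[
    {"dp": [0, 0, 0], "twist": -1},
    {"dp": [0, 0, 0], "twist": -1},
    {"dp": [0, 0, 0], "twist": -1},
    {"dp": [0, 0, 0], "twist": -1},
    {"dp": [0, 0, 0], "twist": -1},
    {"dp": [0, 0, 0], "twist": -1},
    {"dp": [0, 0, 0], "twist": -1},
    {"dp": [0, 0, 0], "twist": -1},
    {"dp": [0, 0, 0], "twist": -1},
    {"dp": [0, 0, 0], "twist": -1},
    {"dp": [0, 0, 0], "twist": -1},
    {"dp": [0, 0, 0], "twist": -0.58},
  ],
)

```text
time_s: 3.3
ee_pos: [0.1545, -0.5278, 0.2854]
eef_rot: [-3.142, 0.0, 1.934]
force: [-0.0, -0.7, 0.8]
grip_width: 0.094
grip_force: 0.0
```

>>> step_arm(
  deltas=[
    {"dp": [0.583, 0.629, 0], "twist": 0},
    {"dp": [0.583, 0.629, 0], "twist": 0},
    {"dp": [0.583, 0.629, 0], "twist": 0},
    {"dp": [0.583, 0.629, 0], "twist": 0},
    {"dp": [0.583, 0.629, 0], "twist": 0},
    {"dp": [0.583, 0.629, 0], "twist": 0},
    {"dp": [0.583, 0.629, 0], "twist": 0},
    {"dp": [0.583, 0.629, 0], "twist": 0},
    {"dp": [0.583, 0.629, 0], "twist": 0},
    {"dp": [0.583, 0.629, 0], "twist": 0},
    {"dp": [0.583, 0.629, 0], "twist": 0},
    {"dp": [0.583, 0.629, 0], "twist": 0},
  ],
)

```text
time_s: 4.5
ee_pos: [0.3388, -0.1582, 0.2857]
eef_rot: [3.141, 0.001, 1.931]
force: [0.6, -0.9, 0.0]
grip_width: 0.0939
grip_force: 0.0
```

>>> step_arm(
  deltas=[
    {"dp": [0.583, 0.629, 0], "twist": 0},
    {"dp": [0.583, 0.629, 0], "twist": 0},
    {"dp": [0.583, 0.629, 0], "twist": 0},
    {"dp": [0.583, 0.629, 0], "twist": 0},
    {"dp": [0.583, 0.629, 0], "twist": 0},
    {"dp": [0.583, 0.629, 0], "twist": 0},
    {"dp": [0.583, 0.629, 0], "twist": 0},
    {"dp": [0.583, 0.629, 0], "twist": 0},
    {"dp": [0.583, 0.629, 0], "twist": 0},
    {"dp": [0.583, 0.629, 0], "twist": 0},
    {"dp": [0.583, 0.629, 0], "twist": 0},
    {"dp": [0.583, 0.629, 0], "twist": 0},
  ],
)

```text
time_s: 5.7
ee_pos: [0.5228, 0.2102, 0.2854]
eef_rot: [3.141, 0.0, 1.931]
force: [0.3, 0.1, 0.3]
grip_width: 0.0942
grip_force: 0.0
```

>>> step_arm(
  deltas=[
    {"dp": [0, 0, 0.834], "twist": 0},
    {"dp": [0, 0, 0.834], "twist": 0},
    {"dp": [0, 0, 0.834], "twist": 0},
    {"dp": [0, 0, 0.834], "twist": 0},
    {"dp": [0, 0, 0.834], "twist": 0},
    {"dp": [0, 0, 0.834], "twist": 0},
    {"dp": [0, 0, 0.834], "twist": 0},
    {"dp": [0, 0, 0], "twist": 0},
  ],
)

```text
time_s: 6.5
ee_pos: [0.5202, 0.208, 0.0481]
eef_rot: [-3.135, -0.0, 1.931]
force: [-0.8, -0.1, 0.4]
grip_width: 0.094
grip_force: 0.0
```

>>> step_arm(
  deltas=[
    {"dp": [0, 0, 0], "twist": 0},
    {"dp": [0, 0, 0], "twist": 0},
    {"dp": [0, 0, 0], "twist": 0},
    {"dp": [0, 0, 0], "twist": 0},
    {"dp": [0, 0, 0], "twist": 0},
    {"dp": [0, 0, 0], "twist": 0},
    {"dp": [0, 0, 0], "twist": 0},
    {"dp": [0, 0, 0], "twist": 0},
  ],
  gripper=-1,
  squeeze=12,
)

```text
time_s: 7.3
ee_pos: [0.5224, 0.2088, 0.052]
eef_rot: [3.142, -0.0, 1.931]
force: [0.5, -0.5, 0.4]
grip_width: 0.033
grip_force: 0.0
```

>>> step_arm(
  deltas=[
    {"dp": [0, 0, 0], "twist": 0},
    {"dp": [0, 0, 0], "twist": 0},
    {"dp": [0, 0, 0], "twist": 0},
    {"dp": [0, 0, 0], "twist": 0},
    {"dp": [0, 0, 0], "twist": 0},
  ],
)

```text
time_s: 7.8
ee_pos: [0.5223, 0.2088, 0.0519]
eef_rot: [-3.142, 0.0, 1.931]
force: [-0.8, 0.3, -0.1]
grip_width: 0.0178
grip_force: 12.0
```

>>> step_arm(
  deltas=[
    {"dp": [0, 0, -0.3], "twist": 0},
    {"dp": [0, 0, -0.6], "twist": 0},
    {"dp": [0, 0, -0.8], "twist": 0},
    {"dp": [0, 0, -0.8], "twist": 0},
    {"dp": [0, 0, -0.8], "twist": 0},
    {"dp": [0, 0, -0.5], "twist": 0},
    {"dp": [0, 0, 0], "twist": 0},
  ],
)

```text
time_s: 8.5
ee_pos: [0.5233, 0.2091, 0.2076]
eef_rot: [3.136, 0.0, 1.931]
force: [-0.6, -0.4, -1.0]
grip_width: 0.0181
grip_force: 12.0
```

```bash
cat > b.py <<'E'
from h import *
import sys
o=ctrl.get_obs();e=o['ee_pos'];print(e.round(4),o['eef_rot'].round(3),o['time_s'],o['grip_force'])
yaw=o['eef_rot'][2];xt=np.array([np.cos(yaw),np.sin(yaw)]);yt=np.array([np.sin(yaw),-np.cos(yaw)])
ims=[]
for n in('top','side'):
    im,d=ctrl.camera(n);W=cloud(n,d);q=W-(e+[0,0,.019])
    a=q[...,:2]@xt;b=q[...,:2]@yt;h=q[...,2];hsv=cv2.cvtColor(im,cv2.COLOR_RGB2HSV)
    m=(abs(b)<.022)&(a>-.1)&(a<.16)&(W[...,2]>.02)&(abs(h)<.15)
    wood=m&(hsv[...,0]<25)&(hsv[...,1]>70)&(hsv[...,2]>70)
    A=a[wood];f=A>.012
    if f.sum()>10:
        p=np.polyfit(A[f],h[wood][f],1);print(n,wood.sum(),'a',A.min().round(3),A.max().round(3),'fit slope deg',np.degrees(np.arctan(p[0])).round(1),'h0',p[1].round(4),'b',np.median(b[wood][f]).round(4))
    mm=m&(a>.02)&(abs(h-0*a)<.15)
    i=np.where(mm.ravel())[0];j=i[np.argsort(a.ravel()[i])[-8:]];print('  far end a,b,h',np.c_[a.ravel()[j],b.ravel()[j],h.ravel()[j]].round(3).tolist()[::3])
    c=proj(n,e+[0,0,.019])[0].astype(int);u0=np.clip(c[0]-50,0,412);v0=np.clip(c[1]-45,0,294)
    ims.append(cv2.resize(im[v0:v0+90,u0:u0+100,::-1],(400,360),interpolation=2))
cv2.imwrite(sys.argv[1],np.hstack(ims))
E
python3 b.py pics/l1.png
```

```text
[0.5233 0.2091 0.2076] [3.136 0.    1.931] 8.5 11.994284838438034
  far end a,b,h [[0.127, -0.007, 0.006], [0.13, 0.003, 0.005], [0.131, -0.003, 0.009]]
side 196 a -0.049 0.095 fit slope deg -41.9 h0 0.0646 b -0.0026
  far end a,b,h [[0.131, -0.007, -0.002], [0.132, 0.001, 0.001], [0.132, 0.003, -0.002]]
```

View pics/l1.png

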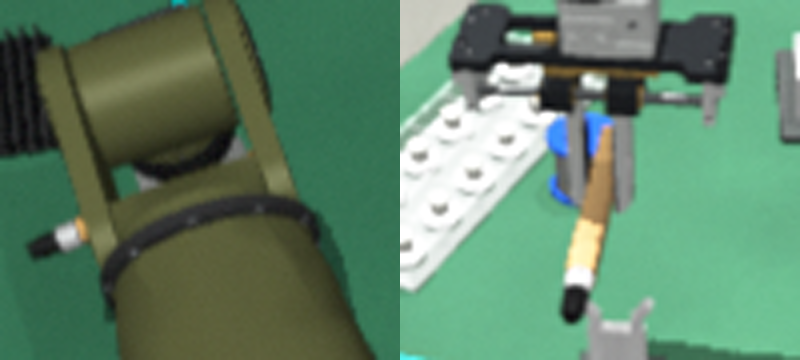

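The side view shows the brush held level: the far end is about 132 mm ahead at grip height. I loosen the squeeze to see whether gravity tips the bristles down.

>>> step_arm(
  deltas=[
    {"dp": [0, 0, -0.5], "twist": 0},
    {"dp": [0, 0, -0.5], "twist": 0},
    {"dp": [0, 0, -0.5], "twist": 0},
    {"dp": [0, 0, 0], "twist": 0},
    {"dp": [0, 0, 0], "twist": 0},
  ],
  squeeze=3,
)

```text
time_s: 9.1
ee_pos: [0.522, 0.2086, 0.2623]
eef_rot: [-3.14, -0.0, 1.931]
force: [0.1, -0.5, -1.5]
grip_width: 0.0178
grip_force: 3.0
```

```bash
python3 b.py pics/l2.png
```

```text
[0.522  0.2086 0.2623] [-3.14  -0.     1.931] 9.1 2.9999903216958046
top 17 a -0.039 0.095 fit slope deg -18.9 h0 0.0402 b -0.0015
  far end a,b,h [[0.128, -0.004, 0.006], [0.131, -0.005, -0.004], [0.133, -0.004, 0.0]]
side 225 a -0.051 0.095 fit slope deg -42.6 h0 0.0687 b -0.002
  far end a,b,h [[0.132, -0.004, -0.003], [0.132, 0.001, 0.0], [0.133, -0.002, 0.001]]
```

Level still. I'll carry it firmly to the pot and let the pot wall tip it in a soft grip. Twist to the pot's heading, then carry.

>>> step_arm(
  deltas=[
    {"dp": [0, 0, 0], "twist": -0.7},
    {"dp": [0, 0, 0], "twist": -0.66},
    {"dp": [-0.45, -0.15, 0], "twist": 0},
    {"dp": [-0.9, -0.3, 0], "twist": 0},
    {"dp": [-0.9, -0.3, 0], "twist": 0},
    {"dp": [-0.9, -0.3, 0], "twist": 0},
    {"dp": [-0.9, -0.3, 0], "twist": 0},
    {"dp": [-0.9, -0.3, 0], "twist": 0},
    {"dp": [-0.9, -0.3, 0], "twist": 0},
    {"dp": [-0.9, -0.3, 0], "twist": 0},
    {"dp": [-0.9, -0.3, 0], "twist": 0},
    {"dp": [-0.9, -0.3, 0], "twist": 0},
  ],
  squeeze=12,
)

```text
time_s: 10.4
ee_pos: [0.57, -0.1501, 0.2625]
eef_rot: [-3.14, -0.001, 2.026]
force: [0.4, 0.2, -0.5]
grip_width: 0.0181
grip_force: 12.0
```

>>> step_arm(
  deltas=[
    {"dp": [-0.9, -0.3, 0], "twist": 0},
    {"dp": [-0.9, -0.3, 0], "twist": 0},
    {"dp": [-0.9, -0.3, 0], "twist": 0},
    {"dp": [-0.9, -0.3, 0], "twist": 0},
    {"dp": [-0.9, -0.3, 0], "twist": 0},
    {"dp": [-0.9, -0.3, 0], "twist": 0},
    {"dp": [-0.45, -0.15, 0], "twist": 0},
    {"dp": [0, 0, 0], "twist": 0},
    {"dp": [0, 0, 0], "twist": 0},
  ],
)

```text
time_s: 11.3
ee_pos: [0.603, -0.3926, 0.2624]
eef_rot: [-3.141, -0.002, 2.026]
force: [-0.2, 0.5, -0.1]
grip_width: 0.0178
grip_force: 12.0
```

>>> step_arm(
  deltas=[
    {"dp": [0, 0, 0.7], "twist": 0},
    {"dp": [0, 0, 0.8], "twist": 0},
    {"dp": [0, 0, 0.8], "twist": 0},
    {"dp": [0, 0, 0.8], "twist": 0},
    {"dp": [0, 0, 0.8], "twist": 0},
    {"dp": [0, 0, 0.53], "twist": 0},
    {"dp": [0, 0, 0], "twist": 0},
  ],
)

```text
time_s: 12.0
ee_pos: [0.6021, -0.3907, 0.0834]
eef_rot: [-3.139, -0.005, 2.027]
force: [-0.2, 0.3, -1.0]
grip_width: 0.0177
grip_force: 12.0
```

```bash
python3 b.py pics/l3.png
```

```text
[ 0.6021 -0.3907  0.0834] [-3.139 -0.005  2.027] 12.0 11.999942511320114
top 46 a 0.052 0.094 fit slope deg 0.4 h0 0.008 b 0.0009
  far end a,b,h [[0.147, 0.018, -0.037], [0.15, 0.022, -0.017], [0.158, -0.02, -0.008]]
side 100 a -0.054 0.09 fit slope deg -50.3 h0 0.0905 b 0.0026
  far end a,b,h [[0.127, -0.006, 0.003], [0.13, 0.002, 0.0], [0.157, -0.02, -0.014]]
```

View pics/l3.png

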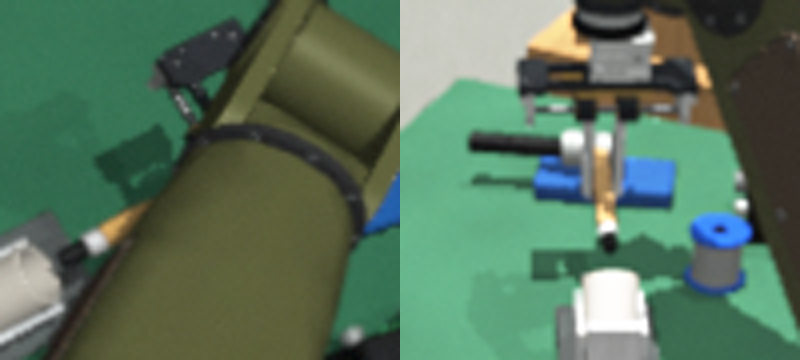

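Side view: the bristle tip (608,240) lines up with the pot (612,285) and the brush is level. I lower it and start inserting.

>>> step_arm(
  deltas=[
    {"dp": [0, 0, 0.3], "twist": 0},
    {"dp": [0, 0, 0.28], "twist": 0},
    {"dp": [0, 0, 0], "twist": 0},
    {"dp": [0.2, 0, 0], "twist": 0},
    {"dp": [0.2, 0, 0], "twist": 0},
    {"dp": [0.2, 0, 0], "twist": 0},
    {"dp": [0.2, 0, 0], "twist": 0},
    {"dp": [0, 0, 0], "twist": 0},
  ],
  squeeze=4,
)

```text
time_s: 12.9
ee_pos: [0.5889, -0.3633, 0.064]
eef_rot: [3.141, 0.0, 2.027]
force: [0.1, -0.9, -0.5]
grip_width: 0.0175
grip_force: 4.0
```

>>> step_arm(
  deltas=[
    {"dp": [0.11, 0, -0.13], "twist": 0},
    {"dp": [0.11, 0, -0.13], "twist": 0},
    {"dp": [0.11, 0, -0.13], "twist": 0},
    {"dp": [0.11, 0, -0.13], "twist": 0},
    {"dp": [0.11, 0, -0.13], "twist": 0},
    {"dp": [0.11, 0, -0.13], "twist": 0},
  ],
  squeeze=3,
)

```text
time_s: 13.5
ee_pos: [0.5773, -0.3402, 0.0953]
eef_rot: [3.142, 0.0, 2.026]
force: [0.2, -1.7, -1.2]
grip_width: 0.0181
grip_force: 3.0
```

```bash
python3 b.py pics/l4.png
```

```text
[ 0.5773 -0.3402  0.0953] [3.142 0.    2.026] 13.5 2.999969758093357
top 71 a 0.041 0.091 fit slope deg -18.3 h0 0.008 b -0.0002
  far end a,b,h [[0.158, -0.021, -0.08], [0.158, 0.015, -0.089], [0.159, 0.007, -0.09]]
side 137 a -0.052 0.092 fit slope deg -53.5 h0 0.074 b 0.0012
  far end a,b,h [[0.159, -0.011, -0.074], [0.159, 0.016, -0.06], [0.16, -0.013, -0.046]]
```

View pics/l4.png

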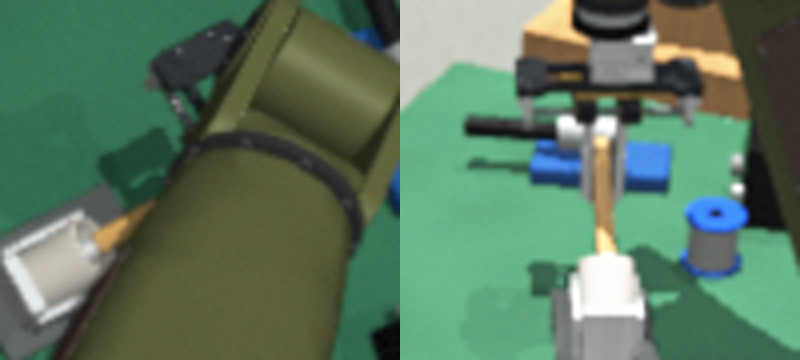

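The brush is pivoting as planned: tilt about 18°, bristles inside the pot (left view (80,245)), and depth about 31 mm. I go a bit deeper.

>>> step_arm(
  deltas=[
    {"dp": [0.11, 0, -0.13], "twist": 0},
    {"dp": [0.11, 0, -0.13], "twist": 0},
    {"dp": [0.11, 0, -0.13], "twist": 0},
    {"dp": [0.11, 0, -0.12], "twist": 0},
    {"dp": [0, 0, 0], "twist": 0},
    {"dp": [0, 0, 0], "twist": 0},
    {"dp": [0, 0, 0], "twist": 0},
  ],
)

```text
time_s: 14.3
ee_pos: [0.5696, -0.3248, 0.1148]
eef_rot: [-3.141, -0.0, 2.026]
force: [-0.2, -0.2, -0.7]
grip_width: 0.0178
grip_force: 3.0
```

```bash
python3 b.py pics/l5.png
```

```text
[ 0.5696 -0.3248  0.1148] [-3.141 -0.     2.026] 14.3 2.9999419301748276
top 66 a 0.038 0.083 fit slope deg -30.4 h0 0.0067 b 0.0001
  far end a,b,h [[0.141, 0.008, -0.113], [0.141, -0.002, -0.068], [0.141, -0.017, -0.105]]
side 147 a -0.043 0.077 fit slope deg -61.6 h0 0.0793 b 0.0018
  far end a,b,h [[0.142, 0.021, -0.066], [0.143, 0.009, -0.088], [0.146, 0.001, -0.1]]
```

Tilt is 30° and depth about 39 mm, held at 3 N with negligible wrist force. I withdraw along the brush axis.

>>> step_arm(
  deltas=[
    {"dp": [-0.37, 0, -0.21], "twist": 0},
    {"dp": [-0.37, 0, -0.21], "twist": 0},
    {"dp": [-0.37, 0, -0.21], "twist": 0},
    {"dp": [-0.37, 0, -0.21], "twist": 0},
    {"dp": [-0.37, 0, -0.21], "twist": 0},
    {"dp": [0, 0, -0.6], "twist": 0},
    {"dp": [0, 0, -0.8], "twist": 0},
    {"dp": [0, 0, -0.8], "twist": 0},
    {"dp": [0, 0, -0.3], "twist": 0},
    {"dp": [0, 0, 0], "twist": 0},
  ],
  squeeze=12,
)

```text
time_s: 15.4
ee_pos: [0.6025, -0.3915, 0.2583]
eef_rot: [3.14, 0.002, 2.026]
force: [-1.3, -0.0, -1.2]
grip_width: 0.0178
grip_force: 12.0
```

>>> step_arm(
  deltas=[
    {"dp": [0.45, 0.15, 0], "twist": 0},
    {"dp": [0.9, 0.3, 0], "twist": 0},
    {"dp": [0.9, 0.3, 0], "twist": 0},
    {"dp": [0.9, 0.3, 0], "twist": 0},
    {"dp": [0.9, 0.3, 0], "twist": 0},
    {"dp": [0.9, 0.3, 0], "twist": 0},
    {"dp": [0.9, 0.3, 0], "twist": 0},
    {"dp": [0.9, 0.3, 0], "twist": 0},
    {"dp": [0.9, 0.3, 0], "twist": 0},
    {"dp": [0.9, 0.3, 0], "twist": 0},
    {"dp": [0.9, 0.3, 0], "twist": 0},
    {"dp": [0.9, 0.3, 0], "twist": 0},
  ],
)

```text
time_s: 16.6
ee_pos: [0.5431, 0.0428, 0.2549]
eef_rot: [-3.139, -0.001, 2.026]
force: [0.2, 0.1, -0.9]
grip_width: 0.0178
grip_force: 12.0
```

>>> step_arm(
  deltas=[
    {"dp": [0.9, 0.3, 0], "twist": 0},
    {"dp": [0.9, 0.3, 0], "twist": 0},
    {"dp": [0.9, 0.3, 0], "twist": 0},
    {"dp": [0.9, 0.3, 0], "twist": 0},
    {"dp": [0.45, 0.15, 0], "twist": 0},
    {"dp": [0, 0, 0], "twist": 0.7},
    {"dp": [0, 0, 0], "twist": 0.66},
    {"dp": [0, 0, 0], "twist": 0},
    {"dp": [0, 0, 0], "twist": 0},
  ],
)

```text
time_s: 17.5
ee_pos: [0.5211, 0.2104, 0.2558]
eef_rot: [-3.14, -0.0, 1.932]
force: [0.5, 0.1, -0.4]
grip_width: 0.0178
grip_force: 12.0
```

```bash
python3 b.py pics/l6.png
```

```text
[0.5211 0.2104 0.2558] [-3.14  -0.     1.932] 17.5 11.999967098236084
  far end a,b,h [[0.109, -0.0, -0.057], [0.111, -0.005, -0.06], [0.113, -0.001, -0.061]]
side 339 a -0.046 0.084 fit slope deg -57.2 h0 0.0669 b -0.0008
  far end a,b,h [[0.112, -0.004, -0.068], [0.112, -0.004, -0.063], [0.114, -0.002, -0.062]]
```

View pics/l6.png

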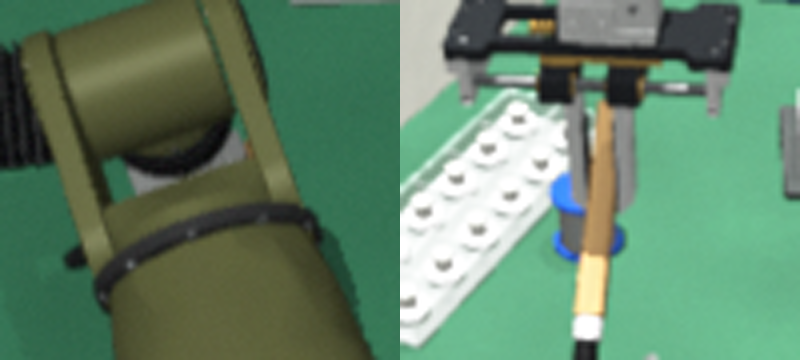

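Tilt is 29°, with the tip 114 mm ahead and 63 mm below the grip, and b≈0. I descend quickly to just above the fork, then slowly with a soft grip so the front fork levels the brush.

>>> step_arm(
  deltas=[
    {"dp": [-0.05, 0.02, 0.6], "twist": 0},
    {"dp": [0, 0, 0.8], "twist": 0},
    {"dp": [0, 0, 0.8], "twist": 0},
    {"dp": [0, 0, 0.8], "twist": 0},
    {"dp": [0, 0, 0.7], "twist": 0},
    {"dp": [0, 0, 0], "twist": 0},
    {"dp": [0, 0, 0], "twist": 0},
  ],
)

```text
time_s: 18.3
ee_pos: [0.5231, 0.2089, 0.1098]
eef_rot: [3.142, 0.0, 1.931]
force: [0.0, -0.3, 0.5]
grip_width: 0.0181
grip_force: 12.0
```

>>> step_arm(
  deltas=[
    {"dp": [0, 0, 0], "twist": 0},
    {"dp": [0, 0, 0.13], "twist": 0},
    {"dp": [0, 0, 0.13], "twist": 0},
    {"dp": [0, 0, 0.13], "twist": 0},
    {"dp": [0, 0, 0.13], "twist": 0},
    {"dp": [0, 0, 0.13], "twist": 0},
    {"dp": [0, 0, 0.13], "twist": 0},
    {"dp": [0, 0, 0], "twist": 0},
  ],
  squeeze=3,
)

```text
time_s: 19.1
ee_pos: [0.5226, 0.2088, 0.077]
eef_rot: [-3.14, -0.0, 1.931]
force: [0.5, 0.4, 0.3]
grip_width: 0.018
grip_force: 3.0
```

```bash
python3 b.py pics/l7.png
```

```text
[0.5226 0.2088 0.077 ] [-3.14  -0.     1.931] 19.1 2.999860793352127
  far end a,b,h [[0.121, 0.002, -0.028], [0.124, -0.003, -0.034], [0.126, 0.0, -0.031]]
side 216 a -0.046 0.092 fit slope deg -43.6 h0 0.0506 b -0.0019
  far end a,b,h [[0.124, -0.001, -0.03], [0.126, 0.005, -0.032], [0.127, 0.002, -0.035]]
```

View pics/l7.png

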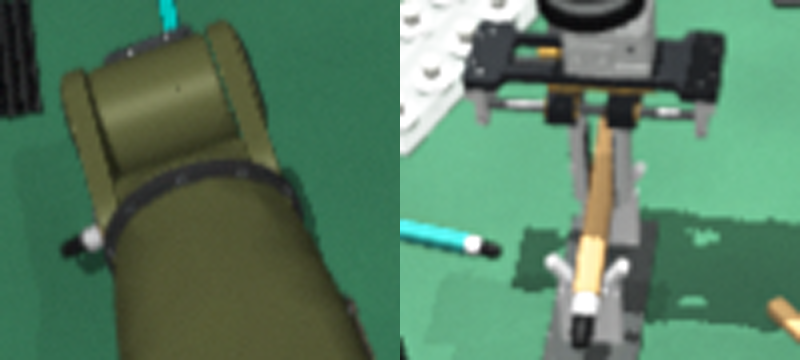

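The side view shows the brush sitting in the front fork (590,270) and levelling (now about 15°). I continue down the last 25 mm.

>>> step_arm(
  deltas=[
    {"dp": [0, 0, 0.13], "twist": 0},
    {"dp": [0, 0, 0.13], "twist": 0},
    {"dp": [0, 0, 0.13], "twist": 0},
    {"dp": [0, 0, 0.13], "twist": 0},
    {"dp": [0, 0, 0.1], "twist": 0},
    {"dp": [0, 0, 0], "twist": 0},
    {"dp": [0, 0, 0], "twist": 0},
    {"dp": [0, 0, 0], "twist": 0},
  ],
)

```text
time_s: 20.0
ee_pos: [0.5229, 0.209, 0.0533]
eef_rot: [3.142, -0.0, 1.931]
force: [0.2, 0.3, -1.2]
grip_width: 0.018
grip_force: 3.0
```

```bash
python3 b.py pics/l8.png
```

```text
[0.5229 0.209  0.0533] [ 3.142 -0.     1.931] 20.0 2.999984286725521
top 11 a 0.088 0.093 fit slope deg 31.3 h0 -0.0454 b -0.0028
  far end a,b,h [[0.125, 0.001, 0.009], [0.129, 0.003, 0.006], [0.13, -0.001, 0.007]]
side 188 a -0.049 0.093 fit slope deg -31.4 h0 0.0484 b -0.0016
  far end a,b,h [[0.13, -0.002, -0.003], [0.131, -0.005, -0.001], [0.131, 0.0, -0.001]]
```

Level and seated, still held. I release, rise and look.

>>> step_arm(
  deltas=[
    {"dp": [0, 0, 0.03], "twist": 0},
    {"dp": [0, 0, 0], "twist": 0},
    {"dp": [0, 0, 0], "twist": 0},
  ],
)

```text
time_s: 20.4
ee_pos: [0.523, 0.209, 0.052]
eef_rot: [3.141, -0.0, 1.931]
force: [-0.6, 0.1, -0.2]
grip_width: 0.018
grip_force: 3.0
```

>>> step_arm(
  deltas=[
    {"dp": [0, 0, 0], "twist": 0},
    {"dp": [0, 0, 0], "twist": 0},
    {"dp": [0, 0, 0], "twist": 0},
    {"dp": [0, 0, 0], "twist": 0},
    {"dp": [0, 0, 0], "twist": 0},
    {"dp": [0, 0, 0], "twist": 0},
    {"dp": [0, 0, 0], "twist": 0},
    {"dp": [0, 0, 0], "twist": 0},
    {"dp": [0, 0, 0], "twist": 0},
    {"dp": [0, 0, 0], "twist": 0},
  ],
  gripper=1,
)

```text
time_s: 21.4
ee_pos: [0.5229, 0.209, 0.0519]
eef_rot: [-3.142, -0.0, 1.931]
force: [-0.7, 0.3, 0.4]
grip_width: 0.0929
grip_force: 0.0
```

>>> step_arm(
  deltas=[
    {"dp": [0, 0, -0.5], "twist": 0},
    {"dp": [0, 0, -0.8], "twist": 0},
    {"dp": [0, 0, -0.8], "twist": 0},
    {"dp": [0, 0, -0.8], "twist": 0},
    {"dp": [0, 0, -0.8], "twist": 0},
    {"dp": [-0.5, -0.9, 0], "twist": 0},
    {"dp": [-0.5, -0.9, 0], "twist": 0},
    {"dp": [-0.5, -0.9, 0], "twist": 0},
    {"dp": [-0.5, -0.9, 0], "twist": 0},
    {"dp": [-0.5, -0.9, 0], "twist": 0},
    {"dp": [0, 0, 0], "twist": 0},
  ],
)

```text
time_s: 22.5
ee_pos: [0.3878, 0.0499, 0.2002]
eef_rot: [3.141, 0.001, 1.929]
force: [0.8, 0.4, -0.5]
grip_width: 0.0939
grip_force: 0.0
```

Run:
```python
from h import *
ims=[]
for n in('top','side'):
    im,d=ctrl.camera(n);W=cloud(n,d);x,y,zz=np.moveaxis(W,-1,0);hsv=cv2.cvtColor(im,cv2.COLOR_RGB2HSV)
    near=(abs(x-.505)<.11)&(abs(y-.245)<.13)
    m=near&(zz>.06)&(zz<.11)&(hsv[...,0]<25)&(hsv[...,1]>70)
    P=W[m]
    print(n,m.sum(),np.median(zz[m]))
    if len(P)>10:
        r=cv2.minAreaRect(P[:,:2].astype(np.float32)*1000);print(r);a=P[:,:2]@[-.352,.936];print('slope',np.polyfit(a,P[:,2],1)[0])
    P=W[near&(zz>.06)&(zz<.11)];a=P[:,:2]@[-.352,.936];print('extent along',a.min(),a.max(),'before tip', np.dot([.513,.235],[-.352,.936])+.105)
    c=proj(n,[.513,.235,.08])[0].astype(int);u0,v0=c-[50,45]
    ims.append(cv2.resize(im[v0:v0+90,u0:u0+100,::-1],(400,360),interpolation=2))
cv2.imwrite('pics/l9.png',np.hstack(ims));print(ctrl.get_obs()['ee_pos'],ctrl.get_obs()['time_s'])
```

```text
top 301 0.07987803615612686
((516.8814086914062, 225.60934448242188), (23.22708511352539, 150.81881713867188), 20.813962936401367)
slope 0.002657350399719121
extent along -0.046204108839944746 0.14312634111730008 before tip 0.144384
side 177 0.08078760278252924
((518.1668701171875, 226.43765258789062), (21.928466796875, 149.20004272460938), 20.556819915771484)
slope -0.01579986857974762
extent along -0.04749585934871059 0.14488414635373326 before tip 0.144384
[0.38991109 0.051693   0.20043009] 22.6
```

View pics/l9.png

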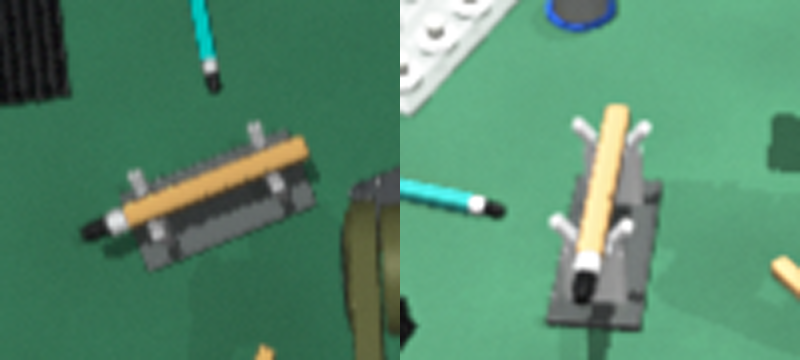

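Both views show the brush lying in both forks, bristles pointing left as before (left view (95,230)), within about 2 mm of its original place. The arm is clear, so I hand in.

```bash
python3 -c "
from station import ctrl
print(ctrl.hand_in())"
```

```text
the job is handed in; nothing more can be done
None
```

I dipped the brush about 39 mm into the leaning pot (estimated from the camera), laid it level back in both notches about 2 mm from where it was, bristles the same way, and handed in at about 22.6 s; no verdict was returned.

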